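# Put the butter spreader away in the latched butter box

## Robot

A 6-joint arm with a two-finger parallel gripper is mounted at the origin on the work surface. World frame = base frame: x ahead of the robot, y to its left, z up, the work surface at z = 0. Lengths are in m, angles in rad, forces in N, time in s.
With the tool pointing down it reaches from about 0.275 to 0.825 m from the base axis. Payload 5.2 kg.
Tool frame: the origin (TCP) lies between the finger pads; the fingertips stand 14 mm ahead of it and the grasp point (between the pads) lies 5 mm behind it; z points along the fingers, y is the direction in which the jaws open and shut (so a half turn about z gives the same grasp; the last joint's range is limited). The gripper opens to 93 mm and grips with 3 to 60 N. Pads are 15 mm wide; open, the fingers measure 128 mm over their backs; the gripper's body (75 mm by 188 mm) begins 65 mm behind the grasp point.
Start: joints at [0.938, 0.259, 1.535, -0, 1.348, -0.203], TCP at [0.229, 0.5, 0.233] pointing down, gripper open.
Joint ranges: [-3.14, 3.14], [-0.91, 2.08], [0.19, 2.58], [-1.22, 4.36], [0.22, 2.71], [-3.12, 3.12]. Speed limits (rad/s): [2.57, 2.57, 3.14, 3.14, 3.14, 3.14].

## Interface

Orientations are given as a unit quaternion [w, x, y, z].
In Python, from station import ctrl, grab_frame, order gives the robot as it stands.
- The arm moves only by the tool servo_tool, never from a script. Its argument "series" is a list of rows, each a list of 3 entries, a list of its own where there are three numbers: the shift along the tool's x, y, z in m, then the turn, a rotation vector about the tool's x, y, z in degrees, then the finger opening in m, from 0 to 0.093. In form: [[[dx, dy, dz], [rx, ry, rz], jaw], ...]. A call has 1 to 20 rows; each row shifts and turns the commanded pose from where the row before left it, along the tool's axes as they then stand; what a row does not reach is not made up. A row lasts 1/8 s, in which the tool goes at most 62.5 mm and 10.7 degrees, less where a joint would pass 70% of its speed; a pose out of reach is approached as far as the arm can. A call is refused whole if a number of a shift passes 0.0625 or a number of a turn 10.7, either way. A call with a gripper value outside its range is refused whole. The fingers move at their own pace and stop on an object; "squeeze" is the grip in N (left out, the last holds). Time passes only in rows, so rows that do not move let the fingers close. It gives the time, the measured TCP pose, the force and the opening at its end, in the units of the state.
- ctrl.read_state(): the state, without advancing time (a new reading comes with each control period).
- grab_frame(name): name is "scene" or "top" or "wrist"; returns a dict with "img" (420x560x3 uint8, red, green, blue), "range_z" (420x560 float32, m along the optical axis (not along the pixel's ray), 0 where there is no reading), "fovy" (degrees; the focal length in pixels is half the picture's height over the tangent of half this angle, whatever the lens; pixels are square), "cx", "cy" (the principal point, pixels), "rvec" (rotation vector, rad) and "tvec" (3), from world to camera coordinates, as OpenCV has them. Camera axes: x right, y down, z forward; pixel columns grow to the right and rows downward; lengths in m; the calibration is good to about 2 mm. The wrist camera is an equidistant fisheye: a pixel r from the principal point sees the ray r / f radians off the axis. A picture is of the moment at which its call begins.
- order.hand_in(): hands the job in, once; it reports no verdict.
The state is a dict: "t": time; "joint_positions": joint angles; "qd": joint speeds; "effort": joint torques, N m; "tcp_pos": TCP position; "tool_rot": TCP orientation; "ft_force": force on the tool from outside, world axes, zero at the start; "torque": the same for the moment, N m; "finger_gap": finger opening in m.
Only numpy, scipy, OpenCV 4.12 (cv2) and the standard library are available. Lean on these libraries where they do the work, as an engineer would, in place of code of your own. Each camera call takes 0.05 s, during which the arm holds its last target.

## Task

Put the wooden butter spreader away: press the thumb latch on the front of the yellow butter box so that the lid pops open, lay the spreader inside the box, then press the lid down until it snaps shut and stays shut. Be gentle with the latch and the lid, pressing no harder than about 15 N so that the thin plastic does not crack, and leave everything else on the table where it stands.

Things in the scene. Friction and masses are not known exactly. Their poses are not given: they have to be found in the camera images.
- butter_box: Yellow plastic butter box, fixed to the table: 120 mm (its x) by 190 mm (its y), walls 3 mm thick and 53 mm high, floor 3 mm thick. Origin: centre of its underside. Its -x side is the front, with the latch in the middle; the lid is hinged along the top of its +x side.
- box_floor (a point): Centre of the inside floor of the box (room inside 114 mm by 184 mm); axes as the box's.
- pad_nominal (a point): Middle of the top of the latch's thumb pad as drawn: 96 mm in front (-x) of the box's centre, 48 mm above the table. The pad is a ribbed steel plate, 24 mm (box x) by 32 mm (box y). The whole latch block sits up to 4 mm higher or lower on the box than drawn, differently every time, and this point does NOT follow it: find the pad by touch.
- pin_nominal (a point): Pin about which the pad rocks, as drawn: 66 mm in front of the box's centre, 40 mm above the table, along the box's y. From it a steel hook 18 mm wide stands up to 76 mm above the table, just in front of the lid. It leans out as the pad goes down.
- latch (a joint): The thumb latch: 0 at rest, 0.2 rad at its hard stop; a spring returns it. Pressing the pad's middle straight down by 3 to 5 mm, with 2 to 5 N, draws the hook clear of the lid; the stop comes at about 6 mm. The lid then swings up by itself at once, clear of a finger on the pad's middle.
- lid (a joint): The lid's hinge: about 0 (-0.03 to 0.05) shut and latched, 1.6 rad sprung fully open against its stop. Its spring takes 1 to 3 N to hold down at the front; over the last 15 mm, where a roller on its front edge pushes the hook back, up to about 8 N, more if pressed nearer the hinge. It clicks under the hook, the latch then reading 0 again; a hard stop follows 1.5 mm lower. Both move with the latch block.
- hinge_line (a point): Middle of the lid's hinge line, 60 mm behind (+x) the box's centre, 58 mm above the table; the line runs along the box's y. The lid is a yellow plate 120 by 190 mm, about 7 mm thick, its outside 7 mm above this line when shut.
- lid_press (a point): Point on the outside of the lid, 100 mm from the hinge line, 20 mm from the front edge, midway along it: a good place to press it shut. It moves with the lid; its z is the lid's outward normal and its -x points from the hinge to the front edge.
- spreader: Wooden butter spreader, 145 mm long, lying flat along its x. Handle: 85 mm long, 18 mm wide, 12 mm thick, from x = -75 to +10 mm. Blade: 24 mm wide, 4 mm thick, from x = +8 to +68 mm. Origin on its underside. 35 g. It fits in the box only lying along the box's y, either way round.
- spreader_grip (a point): Middle of the spreader's handle near its centre of mass, 6 mm above its underside; x along the handle.
- spoon: Steel teaspoon, 160 mm long, lying on the table along its x; stays where it is. It and the spreader lie one on each side of the box, either way.
- tumbler_left: Glass tumbler, 72 mm across, 95 mm high, standing; origin under its centre. Leave alone.
- tumbler_right: Glass tumbler, 72 mm across, 95 mm high, standing; origin under its centre. Leave alone.
- milk_jug: Stainless steel milk jug, about 95 mm across, 140 mm high, handle at its +y side; origin under its centre. Leave alone.
- crispbread_holder: Bamboo holder with crispbread slices, 90 by 180 mm, 120 mm high; origin under its centre. Leave alone.
- egg_cup: White egg cup, 48 mm across, 55 mm high; origin under its centre. Leave alone.
There are look-alikes about, which are no part of the job. Of the things like the spreader, leave any that is green; of the rest the smaller one is meant.

How it is judged:
By the outcome, as a careful person would: the job done as asked, in the order asked, and still so for the second after the job is handed in, with the robot touching nothing.
It also fails if it takes over 70 s, if anything falls off the work surface, if the arm or the gripper's body presses on something with over 40 N, if the wrist force passes 120 N, or if a joint passes its speed limit or range.

## Working session

There is one attempt and no reset: what is moved stays moved. The work goes in short steps, Python scripts to look and compute and a tool call to move; the robot and the scene stay as the last step left them, time stands still between calls to the robot, and variables do not carry over. Pictures are saved under pics/ and viewed, and the job is handed in when it is done.

Besides the shell and the picture viewer there is one more tool, called after ">>>" by a JSON object that holds its "fn" and its "kwargs". servo_tool: Moves the arm, as the interface text tells. Its arguments: {"type":"object","properties":{"series":{"type":"array"},"squeeze":{"type":"number"}},"required":["series"]}

```bash
mkdir -p pics; ls; cat > h.py <<'E'
import numpy as np, cv2, pickle
from station import ctrl, grab_frame, order
def grab(n,f):
    d=grab_frame(n); cv2.imwrite(f'pics/{f}.png',d['img'][:,:,::-1]); pickle.dump(d,open(f'pics/{f}.pkl','wb')); return d
def load(f): return pickle.load(open(f'pics/{f}.pkl','rb'))
def ray(d,u,v,fish=False):
    f=d['img'].shape[0]/2/np.tan(np.radians(d['fovy'])/2)
    x,y=(u-d['cx'])/f,(v-d['cy'])/f
    if fish:
        r=np.hypot(x,y)+1e-12; c=np.array([x/r*np.sin(r),y/r*np.sin(r),np.cos(r)])
    else: c=np.array([x,y,1.])
    R=cv2.Rodrigues(np.array(d['rvec'],float))[0]; t=np.array(d['tvec'],float).ravel()
    return -R.T@t, R.T@c
def onz(d,u,v,z,fish=False):
    o,r=ray(d,u,v,fish); return o+r*(z-o[2])/r[2]
def depthpt(d,u,v,fish=False):
    o,r=ray(d,u,v,fish); R=cv2.Rodrigues(np.array(d['rvec'],float))[0]
    return o+r*d['range_z'][int(round(v)),int(round(u))]/(R@r)[2]
E
python3 - <<'E'
from h import *
s=ctrl.read_state(); print(s)
for n in ('scene','top','wrist'):
    d=grab(n,n+'0'); print(n,d['fovy'],d['cx'],d['cy'],ray(d,280,210))
E
```

```text
pics
{'t': 0.0, 'joint_positions': array([ 9.38192769e-01,  2.59314647e-01,  1.53608614e+00, -2.91695399e-05,
        1.34802329e+00, -2.02812774e-01]), 'qd': array([ 0.00080036,  0.00079325,  0.00145519,  0.00105635,  0.00055024,
       -0.00077341]), 'effort': array([-6.02791497e-04, -4.37295055e+01, -2.84001499e+01,  7.19253137e-02,
        4.13218467e-02, -8.85227337e-05]), 'tcp_pos': array([0.22884489, 0.49954001, 0.23183174]), 'tool_rot': array([-3.58476200e-04,  2.13241977e-01,  9.76998987e-01, -8.42751375e-04]), 'ft_force': array([-0.16120504,  0.04362378, -0.49034413]), 'torque': array([-0.00103116,  0.03313652,  0.00367527]), 'finger_gap': 0.092630548822313}
scene 52.32342351030361 284.3483452734081 208.98604079837384 (array([1.2309892 , 0.05205079, 0.95442591]), array([-0.61105421, -0.00101381, -0.791657  ]))
top 45.32291925537983 278.0527734167125 203.28523575965423 (array([0.41315421, 0.07226558, 1.37672344]), array([ 0.09319895,  0.0019943 , -0.99574253]))
wrist 65.70646984690485 277.7680530057215 210.7416080325416 (array([0.16549036, 0.52925318, 0.38347546]), array([ 0.23379429, -0.10076804, -0.96707722]))
```

View pics/scene0.png

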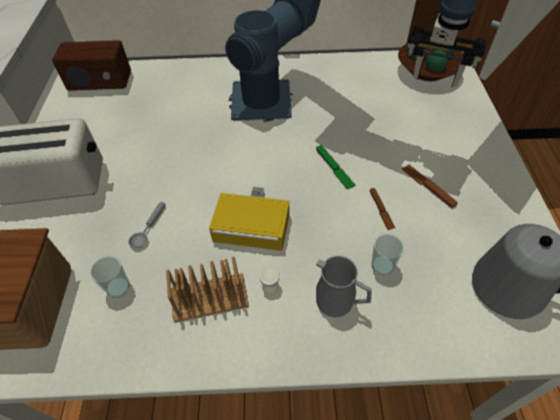

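View pics/top0.png

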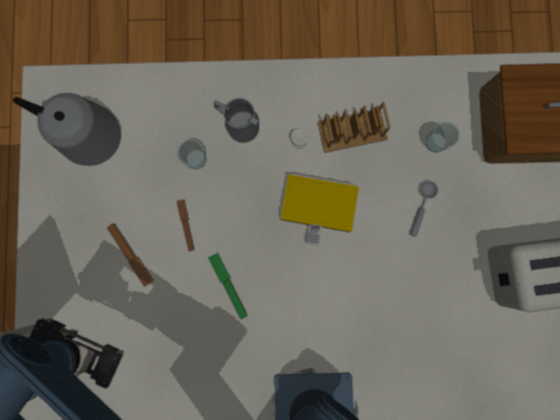

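View pics/wrist0.png

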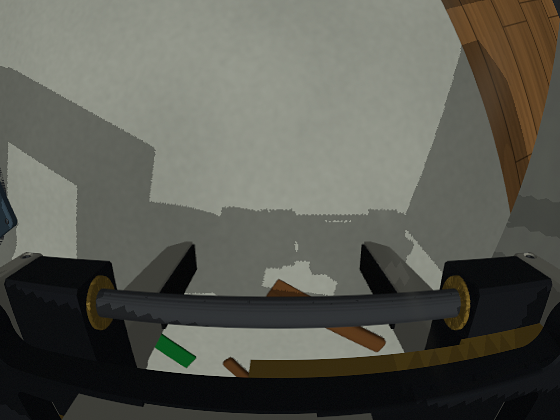

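Top view: the box is yellow at (319,203) with its latch at (313,234), towards the robot. There are three spreader-like things: green at (228,285), which I leave; a large brown one at (130,255); and a smaller brown one at (185,225), which fits "the smaller of the rest". I'll measure their lengths and confirm in a crop.

```bash
python3 - <<'E'
from h import *
d=load('top0'); im=d['img']; hsv=cv2.cvtColor(im,cv2.COLOR_RGB2HSV)
big=cv2.resize(im[180:300,90:260],None,fx=4,fy=4,interpolation=cv2.INTER_CUBIC); 
b2=cv2.resize(im[160:255,265:375],None,fx=5,fy=5,interpolation=cv2.INTER_CUBIC)
cv2.imwrite('pics/c1.png',big[:,:,::-1]); cv2.imwrite('pics/c2.png',b2[:,:,::-1])
def comps(m,z,x0,x1,y0,y1,nm):
    mm=np.zeros_like(m); mm[y0:y1,x0:x1]=m[y0:y1,x0:x1]
    n,l,s,c=cv2.connectedComponentsWithStats(mm)
    for i in range(1,n):
        if s[i,4]<60: continue
        ys,xs=np.where(l==i)
        r=cv2.minAreaRect(np.c_[xs,ys].astype(np.float32)); bp=cv2.boxPoints(r)
        P=np.array([onz(d,u,v,z) for u,v in bp]); e=np.linalg.norm(P-np.roll(P,-1,0),axis=1)
        print(nm,s[i],'ctr',c[i].round(1),P[:,:2].mean(0).round(4),'edges',e.round(4)); print(P[:,:2].round(4).tolist(), bp.round(1).tolist())
m=cv2.inRange(hsv,(0,110,40),(18,255,255)); comps(m,0.006,90,220,180,300,'brown')
m=cv2.inRange(hsv,(20,150,80),(35,255,255)); comps(m,0.065,265,375,160,255,'box')
E
```

```text
brown [178 200  15  50 260] ctr [184.9 222.7] [0.5072 0.3343] edges [0.0175 0.1371 0.0173 0.1371]
[[0.5724, 0.3574], [0.5759, 0.3402], [0.4419, 0.3112], [0.4385, 0.3282]] [[176.89999389648438, 201.1999969482422], [183.1999969482422, 199.8000030517578], [194.0, 248.60000610351562], [187.8000030517578, 249.89999389648438]]
brown [108 225  44  60 562] ctr [130.6 256.1] [0.4323 0.4868] edges [0.0264 0.1886 0.0261 0.1885]
[[0.5045, 0.5492], [0.5185, 0.5268], [0.3599, 0.4246], [0.3463, 0.4468]] [[107.0, 227.60000610351562], [115.19999694824219, 222.3000030517578], [152.3000030517578, 280.0], [144.0, 285.29998779296875]]
box [ 281  174   78   58 3261] ctr [319.3 202.6] [ 0.5531 -0.0287] edges [0.1214 0.1892 0.1209 0.1874]
[[0.5123, 0.0755], [0.6313, 0.0516], [0.5934, -0.1338], [0.4753, -0.1082]] [[280.0, 219.0], [288.0, 173.8000030517578], [358.79998779296875, 186.3000030517578], [350.8999938964844, 231.5]]
```

```bash
python3 - <<'E'
from h import *
# latch & depth checks
d=load('top0')
for (u,v) in [(319,203),(290,190),(313,228),(313,238),(308,240),(318,240),(312,226),(185,243),(183,210)]: print(u,v,depthpt(d,u,v).round(4))
E
```

```text
319 203 [ 0.5516 -0.0275  0.0681]
290 190 [0.5878 0.0474 0.0669]
313 228 [ 0.4861 -0.0093  0.0764]
313 238 [ 0.4612 -0.0101  0.0501]
308 240 [0.4564 0.003  0.0466]
318 240 [ 0.4556 -0.0229  0.0529]
312 226 [ 0.492  -0.0076  0.0653]
185 243 [0.4576 0.3363 0.0028]
183 210 [0.5479 0.341  0.0052]
```

View pics/c1.png

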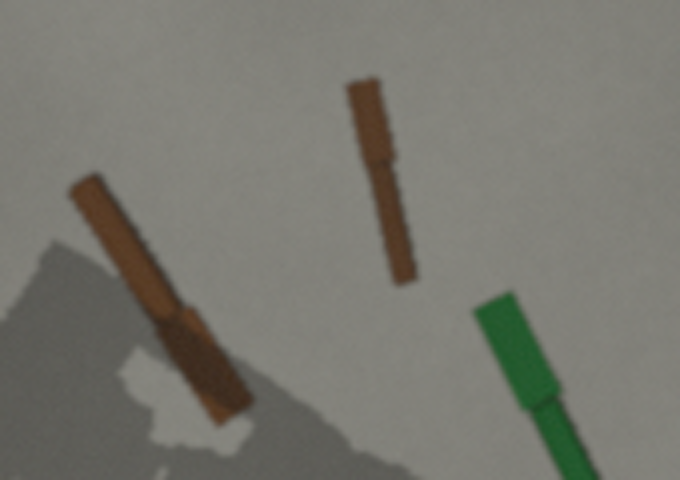

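View pics/c2.png

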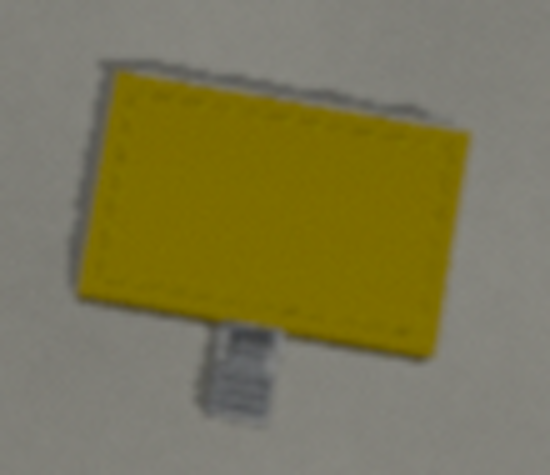

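The crop confirms it: the small brown spreader at top (185,225) has its blade away from the robot, its neck at about (185.5,221) and its handle end at (191,251). The box yaw is about -11.7°. Next I go above the pad.

```bash
cat >> h.py <<'E'
from scipy.spatial.transform import Rotation as Ro
C=np.array([0.553,-0.029]); yaw=np.radians(-11.7); BX=np.array([np.cos(yaw),np.sin(yaw)]); BY=np.array([-BX[1],BX[0]])
def b2w(x,y,z): return np.r_[C+x*BX+y*BY,z]
def pose():
    s=ctrl.read_state(); q=s['tool_rot']; return s['tcp_pos'],Ro.from_quat([q[1],q[2],q[3],q[0]]),s
def Rtool(yawdeg,tilt=0):  # tool y at world yaw, z down, then turn about tool x by tilt deg
    a=np.radians(yawdeg); y=np.array([np.cos(a),np.sin(a),0]); z=np.array([0,0,-1.]); x=np.cross(y,z)
    return Ro.from_matrix(np.c_[x,y,z])*Ro.from_euler('x',tilt,degrees=True)
def delta(p,R=None):
    tp,tr,s=pose(); R=tr if R is None else R
    dp=tr.inv().apply(np.array(p)-tp)*1000; dr=np.degrees((tr.inv()*R).as_rotvec())
    print('shift mm (tool)',dp.round(1),'turn deg',dr.round(2)); return dp,dr
def rep():
    tp,tr,s=pose(); d=tp[:2]-C
    print('t',round(s['t'],2),'tcp',tp.round(4),'box xy',(d@BX).round(4),(d@BY).round(4),'tip z',round(tp[2]-.014,4),'F',s['ft_force'].round(2),'gap',round(s['finger_gap'],4))
E
python3 - <<'E'
from h import *
rep(); delta(b2w(-.097,0,.16),Rtool(78.3))
E
```

```text
t 0.15 tcp [0.2289 0.4997 0.232 ] box xy -0.4246 0.452 tip z 0.218 F [ 0.28 -0.19  0.12] gap 0.0931
shift mm (tool) [-420.4 -367.1   72.4] turn deg [ -0.08  -0.02 -12.93]
```

>>> {"fn": "servo_tool", "kwargs": {"series": [[[-0.035,-0.0306,0.006],[0,0,0],0],[[-0.035,-0.0306,0.006],[0,0,0],0],[[-0.035,-0.0306,0.006],[0,0,0],0],[[-0.035,-0.0306,0.006],[0,0,0],0],[[-0.035,-0.0306,0.006],[0,0,0],0],[[-0.035,-0.0306,0.006],[0,0,0],0],[[-0.035,-0.0306,0.006],[0,0,0],0],[[-0.035,-0.0306,0.006],[0,0,0],0],[[-0.035,-0.0306,0.006],[0,0,0],0],[[-0.035,-0.0306,0.006],[0,0,0],0],[[-0.035,-0.0306,0.006],[0,0,0],0],[[-0.035,-0.0306,0.006],[0,0,0],0],[[0,0,0],[0,0,-6.5],0],[[0,0,0],[0,0,-6.4],0],[[0,0,0],[0,0,0],0]], "squeeze": 20}}

```text
t: 2.02
tcp_pos: [0.4578, -0.0089, 0.1604]
tool_rot: [-0.0, 0.103, 0.995, 0.0]
ft_force: [0.2, 0.1, -0.1]
finger_gap: 0.0005
```

```bash
python3 - <<'E'
from h import *
rep(); delta(b2w(-.097,0,.085),Rtool(78.3)); grab('top','top1')
E
```

```text
t 2.02 tcp [ 0.4578 -0.0089  0.1604] box xy -0.0973 0.0003 tip z 0.1464 F [ 0.25  0.12 -0.15] gap 0.0005
shift mm (tool) [-0.4 -0.3 75.4] turn deg [ 0.   -0.04 -0.11]
```

>>> {"fn": "servo_tool", "kwargs": {"series": [[[0,0,0.03],[0,0,0],0],[[0,0,0.03],[0,0,0],0],[[0,0,0.02],[0,0,0],0],[[0,0,0.01],[0,0,0],0],[[0,0,0],[0,0,0],0]]}}

```text
t: 2.7
tcp_pos: [0.4577, -0.0086, 0.0704]
tool_rot: [-0.001, 0.102, 0.995, 0.0]
ft_force: [0.4, -0.0, -0.3]
finger_gap: 0.0005
```

>>> {"fn": "servo_tool", "kwargs": {"series": [[[0,0,0.0015],[0,0,0],0],[[0,0,0.0015],[0,0,0],0]]}}

```text
t: 2.95
tcp_pos: [0.4586, -0.0089, 0.0683]
tool_rot: [0.001, 0.102, 0.995, -0.0]
ft_force: [-0.2, -0.2, 0.2]
finger_gap: 0.0009
```

>>> {"fn": "servo_tool", "kwargs": {"series": [[[0,0,0.0015],[0,0,0],0],[[0,0,0],[0,0,0],0]]}}

```text
t: 3.2
tcp_pos: [0.458, -0.0088, 0.0663]
tool_rot: [0.0, 0.102, 0.995, -0.0]
ft_force: [0.5, 0.8, -0.2]
finger_gap: 0.0005
```

>>> {"fn": "servo_tool", "kwargs": {"series": [[[0,0,0.001],[0,0,0],0],[[0,0,0.001],[0,0,0],0]]}}

```text
t: 3.45
tcp_pos: [0.4579, -0.0089, 0.0641]
tool_rot: [0.0, 0.102, 0.995, -0.0]
ft_force: [0.1, -0.2, -0.4]
finger_gap: 0.0002
```

>>> {"fn": "servo_tool", "kwargs": {"series": [[[0,0,0.001],[0,0,0],0],[[0,0,0.0],[0,0,0],0]]}}

```text
t: 3.7
tcp_pos: [0.4579, -0.0088, 0.063]
tool_rot: [-0.0, 0.102, 0.995, 0.0]
ft_force: [0.5, -0.3, -0.0]
finger_gap: 0.0007
```

>>> {"fn": "servo_tool", "kwargs": {"series": [[[0,0,0.001],[0,0,0],0],[[0,0,0.001],[0,0,0],0]]}}

```text
t: 3.95
tcp_pos: [0.4578, -0.0088, 0.0612]
tool_rot: [-0.0, 0.102, 0.995, 0.0]
ft_force: [-1.3, 0.4, 2.8]
finger_gap: 0.0006
```

>>> {"fn": "servo_tool", "kwargs": {"series": [[[0,0,0.001],[0,0,0],0],[[0,0,0.0],[0,0,0],0]]}}

```text
t: 4.2
tcp_pos: [0.4576, -0.0087, 0.0601]
tool_rot: [-0.0, 0.102, 0.995, 0.0]
ft_force: [-1.8, 0.1, 2.6]
finger_gap: 0.0003
```

>>> {"fn": "servo_tool", "kwargs": {"series": [[[0,0,0.001],[0,0,0],0],[[0,0,0.0],[0,0,0],0]]}}

```text
t: 4.45
tcp_pos: [0.4575, -0.0087, 0.059]
tool_rot: [-0.0, 0.102, 0.995, 0.0]
ft_force: [-2.6, 0.3, 2.5]
finger_gap: 0.0007
```

>>> {"fn": "servo_tool", "kwargs": {"series": [[[0,0,0.0007],[0,0,0],0],[[0,0,0.0],[0,0,0],0]]}}

```text
t: 4.7
tcp_pos: [0.4583, -0.0089, 0.0583]
tool_rot: [0.0, 0.102, 0.995, -0.0]
ft_force: [0.6, -0.5, 0.4]
finger_gap: 0.0006
```

```bash
python3 - <<'E'
from h import *
rep(); d=grab('scene','scene1')
cv2.imwrite('pics/s1c.png',cv2.resize(d['img'][120:280,160:340],None,fx=4,fy=3.7)[:,:,::-1])
E
```

```text
t 4.7 tcp [ 0.4583 -0.0089  0.0583] box xy -0.0968 0.0005 tip z 0.0443 F [ 0.59 -0.52  0.36] gap 0.0006
```

View pics/s1c.png

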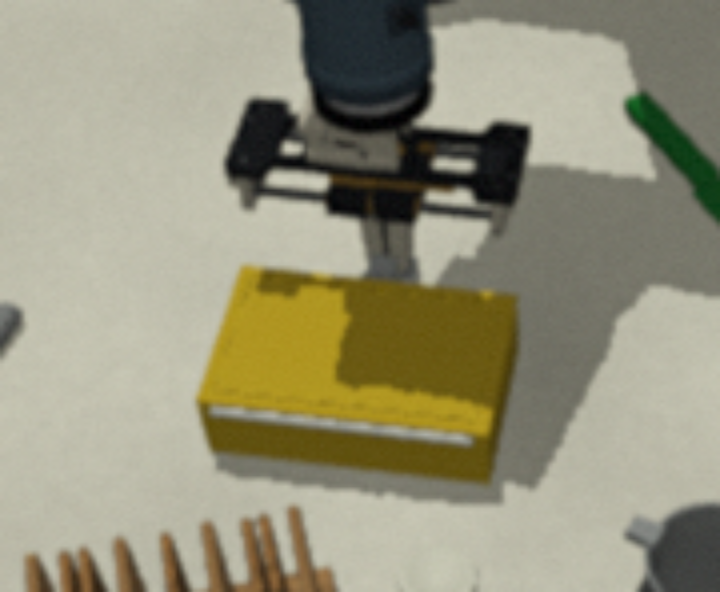

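The lid is still shut in this picture, but the force dropped. I'll let a row pass and look again.

>>> {"fn": "servo_tool", "kwargs": {"series": [[[0,0,0],[0,0,0],0],[[0,0,0.0],[0,0,0],0]]}}

```text
t: 5.0
tcp_pos: [0.4586, -0.009, 0.0588]
tool_rot: [0.001, 0.102, 0.995, -0.0]
ft_force: [-0.9, 0.3, 3.7]
finger_gap: 0.0003
```

```bash
python3 - <<'E'
from h import *
rep(); d=grab('scene','scene2')
cv2.imwrite('pics/s2c.png',cv2.resize(d['img'][120:280,160:340],None,fx=4,fy=3.7)[:,:,::-1])
E
```

```text
t 5.0 tcp [ 0.4586 -0.009   0.0588] box xy -0.0965 0.0005 tip z 0.0448 F [-0.87  0.3   3.71] gap 0.0003
```

View pics/s2c.png

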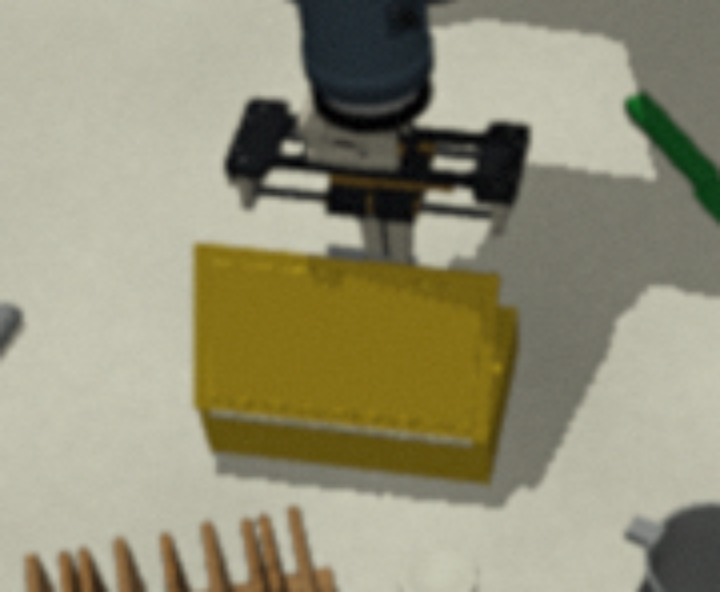

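The lid is swinging open. I'll let it finish, then lift.

>>> {"fn": "servo_tool", "kwargs": {"series": [[[0,0,0],[0,0,0],0],[[0,0,0.0],[0,0,0],0],[[0,0,0.0],[0,0,0],0],[[0,0,0.0],[0,0,0],0],[[0,0,-0.01],[0,0,0],0],[[0,0,-0.03],[0,0,0],0],[[0,0,-0.04],[0,0,0],0],[[0,0,-0.05],[0,0,0],0]]}}

```text
t: 6.05
tcp_pos: [0.4564, -0.0085, 0.189]
tool_rot: [-0.002, 0.102, 0.995, 0.0]
ft_force: [1.1, 0.9, -0.4]
finger_gap: 0.0005
```

```bash
python3 - <<'E'
from h import *
rep(); d=grab('scene','scene3')
a=cv2.resize(d['img'][120:280,160:340],None,fx=4,fy=3.7)
cv2.imwrite('pics/s3c.png',a[:,:,::-1])
t=load('top0'); m=cv2.inRange(cv2.cvtColor(t['img'],cv2.COLOR_RGB2HSV),(0,70,30),(20,255,255))
for v in range(198,254,3):
    x=np.where(m[v,170:205])[0]+170
    if len(x): p=onz(t,x.mean(),v,.008); print(v,x.min(),x.max(),p.round(4)[:2])
delta([.493,.3312,.12],Rtool(-77.7))
E
```

```text
t 6.05 tcp [ 0.4564 -0.0085  0.189 ] box xy -0.0987 0.0005 tip z 0.175 F [ 1.06  0.91 -0.38] gap 0.0005
201 177 184 [0.5726 0.3472]
204 177 184 [0.5643 0.3472]
207 178 185 [0.556  0.3445]
210 179 186 [0.5477 0.3418]
213 179 186 [0.5394 0.3418]
216 180 187 [0.5311 0.3391]
219 181 187 [0.5229 0.3378]
222 182 187 [0.5147 0.3364]
225 183 188 [0.5064 0.3337]
228 184 188 [0.4982 0.3324]
231 184 189 [0.4899 0.3311]
234 185 190 [0.4817 0.3284]
237 186 190 [0.4735 0.327 ]
240 186 191 [0.4653 0.3257]
243 187 192 [0.4571 0.323 ]
246 188 193 [0.449  0.3204]
249 188 193 [0.4408 0.3204]
shift mm (tool) [ 37.5 340.2  75.4] turn deg [  0.6    0.18 156.  ]
```

View pics/s3c.png

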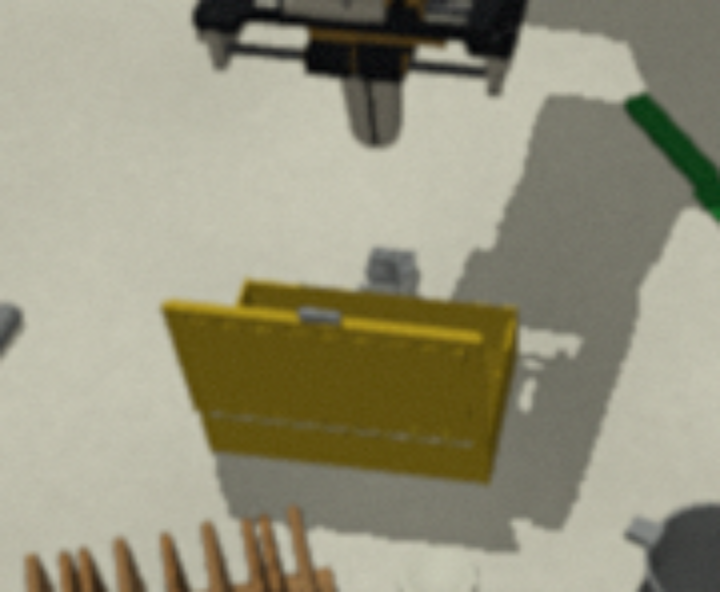

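The lid stands fully open; its front edge is the yellow band at crop (320,320). Now to the spreader.

>>> {"fn": "servo_tool", "kwargs": {"series": [[[0.0054,0.0486,0],[0,0,0],0.02],[[0.0054,0.0486,0],[0,0,0],0.04],[[0.0054,0.0486,0],[0,0,0],0.04],[[0.0054,0.0486,0],[0,0,0],0.04],[[0.0054,0.0486,0],[0,0,0],0.04],[[0.0054,0.0486,0],[0,0,0],0.04],[[0.0054,0.0486,0],[0,0,0],0.04],[[0,0,0],[0,0,10.4],0.04],[[0,0,0],[0,0,10.4],0.04],[[0,0,0],[0,0,10.4],0.04],[[0,0,0],[0,0,10.4],0.04],[[0,0,0],[0,0,10.4],0.04],[[0,0,0],[0,0,10.4],0.04],[[0,0,0],[0,0,10.4],0.04],[[0,0,0],[0,0,10.4],0.04],[[0,0,0],[0,0,10.4],0.04],[[0,0,0],[0,0,10.4],0.04],[[0,0,0],[0,0,10.4],0.04],[[0,0,0],[0,0,10.4],0.04],[[0,0,0],[0,0,10.4],0.04]]}}

```text
t: 8.6
tcp_pos: [0.4894, 0.3316, 0.1881]
tool_rot: [0.0, 0.959, 0.282, -0.001]
ft_force: [0.0, 1.0, 0.1]
finger_gap: 0.0401
```

>>> {"fn": "servo_tool", "kwargs": {"series": [[[0,0,0],[0,0,10.4],0.04],[[0,0,0],[0,0,10.4],0.04],[[0,0,0],[0,0,0],0.04]]}}

```text
t: 8.98
tcp_pos: [0.4895, 0.3317, 0.1881]
tool_rot: [0.0, 0.994, 0.108, -0.001]
ft_force: [0.3, 0.1, 0.1]
finger_gap: 0.04
```

```bash
python3 - <<'E'
from h import *
rep(); d=grab('wrist','wrist1'); print(ctrl.read_state()['joint_positions'].round(2))
m=cv2.inRange(cv2.cvtColor(d['img'],cv2.COLOR_RGB2HSV),(0,100,30),(18,255,255))
n,l,s,c=cv2.connectedComponentsWithStats(m); print([(s[i].tolist(),c[i].round()) for i in range(1,n) if s[i,4]>150])
delta([.493,.3313,.06],Rtool(-77.9))
E
```

```text
t 8.97 tcp [0.4895 0.3317 0.1881] box xy -0.1353 0.3403 tip z 0.1741 F [0.3  0.11 0.14] gap 0.04
[ 0.41  0.36  1.5  -0.    1.28  1.76]
[([266, 112, 23, 134, 2485], array([277., 173.])), ([92, 139, 78, 125, 2834], array([128., 205.]))]
shift mm (tool) [  3.3   1.1 128.2] turn deg [0.02 0.06 0.39]
```

View pics/wrist1.png

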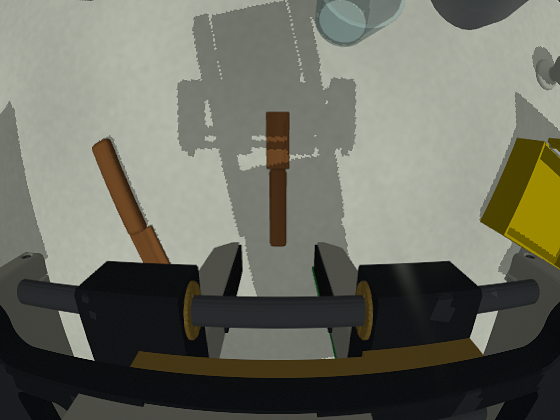

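Wrist view: the spreader lies along the tool's x, blade end (277,112), neck (278,168), handle end (278,245). I'll check it against the top-view measurement.

```bash
python3 - <<'E'
from h import *
d=load('wrist1')
for u,v,z in [(277.5,112,.004),(278,168,.012),(278,245,.012)]: print(onz(d,u,v,z,True).round(4))
E
```

```text
[0.5743 0.3501 0.004 ]
[0.5187 0.3374 0.012 ]
[0.4378 0.3196 0.012 ]
```

>>> {"fn": "servo_tool", "kwargs": {"series": [[[0.003,0.001,0.05],[0,0,0.2],0.04],[[0,0,0.05],[0,0,0],0.04],[[0,0,0.04],[0,0,0],0.04],[[0,0,0.02],[0,0,0],0.04],[[0,0,0.007],[0,0,0],0.04],[[0,0,0],[0,0,0],0.04]]}}

```text
t: 9.78
tcp_pos: [0.4933, 0.3316, 0.0215]
tool_rot: [0.0, 0.994, 0.106, -0.0]
ft_force: [0.2, -0.9, 1.1]
finger_gap: 0.04
```

>>> {"fn": "servo_tool", "kwargs": {"series": [[[0,0,0.0025],[0,0,0],0.04],[[0,0,0.0015],[0,0,0],0.04],[[0,0,0],[0,0,0],0.04]]}}

```text
t: 10.15
tcp_pos: [0.4934, 0.3317, 0.0179]
tool_rot: [-0.0, 0.994, 0.105, 0.0]
ft_force: [-0.3, 0.2, -0.1]
finger_gap: 0.0401
```

>>> {"fn": "servo_tool", "kwargs": {"series": [[[0,0,0.0015],[0,0,0],0.04],[[0,0,0],[0,0,0],0.0],[[0,0,0],[0,0,0],0.0],[[0,0,0],[0,0,0],0.0],[[0,0,0],[0,0,0],0.0]], "squeeze": 15}}

```text
t: 10.78
tcp_pos: [0.4933, 0.3316, 0.016]
tool_rot: [-0.0, 0.994, 0.105, 0.0]
ft_force: [-0.3, 0.7, -0.9]
finger_gap: 0.018
```

>>> {"fn": "servo_tool", "kwargs": {"series": [[[0,0,-0.01],[0,0,0],0.0],[[0,0,-0.04],[0,0,0],0.0],[[0,0,-0.05],[0,0,0],0.0],[[0,0,-0.05],[0,0,0],0.0],[[0,0,-0.03],[0,0,0],0.0],[[0,0,0],[0,0,0],0.0]]}}

```text
t: 11.52
tcp_pos: [0.4948, 0.3323, 0.1996]
tool_rot: [-0.001, 0.994, 0.105, 0.003]
ft_force: [-0.9, -0.0, 0.1]
finger_gap: 0.0177
```

```bash
python3 - <<'E'
from h import *
rep(); d=grab('wrist','wrist2'); grab('scene','scene4')
delta(b2w(-.03,.005,.19),Rtool(-11.7))
E
```

```text
t 11.53 tcp [0.4948 0.3323 0.1996] box xy -0.1303 0.342 tip z 0.1856 F [-0.89 -0.03  0.14] gap 0.0177
shift mm (tool) [-42.  348.4   5.7] turn deg [-1.000e-02  2.000e-02 -6.623e+01]
```

View pics/wrist2.png

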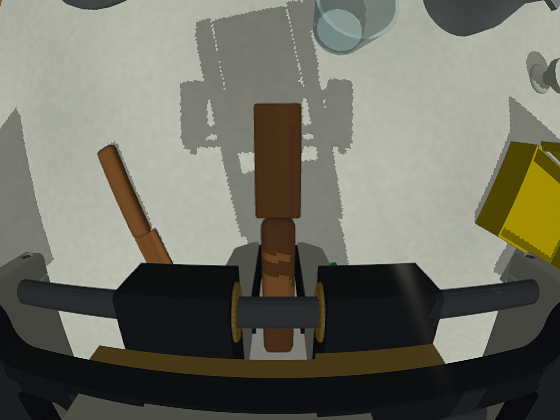

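The spreader is held straight along the tool's x, blade at +x. I turn first, then travel over the box.

>>> {"fn": "servo_tool", "kwargs": {"series": [[[0,0,0],[0,0,-9.5],0.0],[[0,0,0],[0,0,-9.5],0.0],[[0,0,0],[0,0,-9.5],0.0],[[0,0,0],[0,0,-9.5],0.0],[[0,0,0],[0,0,-9.5],0.0],[[0,0,0],[0,0,-9.5],0.0],[[0,0,0],[0,0,-9.2],0.0],[[-0.02,0.005,0],[0,0,0],0.0],[[-0.042,0.011,0],[0,0,0],0.0],[[-0.042,0.011,0],[0,0,0],0.0],[[-0.042,0.011,0],[0,0,0],0.0],[[-0.042,0.011,0],[0,0,0],0.0],[[-0.042,0.011,0],[0,0,0],0.0],[[-0.042,0.011,0],[0,0,0],0.0],[[-0.042,0.011,0],[0,0,0],0.0],[[-0.032,0.008,0],[0,0,0],0.0],[[-0.01,0,0],[0,0,0],0.0],[[0,0,0],[0,0,0],0.0]]}}

```text
t: 13.88
tcp_pos: [0.5081, -0.0357, 0.1953]
tool_rot: [-0.001, 0.777, 0.63, -0.0]
ft_force: [0.7, 0.7, -0.9]
finger_gap: 0.0177
```

```bash
python3 - <<'E'
from h import *
rep(); d=grab('top','top2'); 
delta(b2w(-.04,-.013,.16),Rtool(-11.7)); R=Rtool(-11.7,-25)
print('to final in tilted axes from a point (-40,-13,160):',(R.inv().apply(b2w(-.006,-.013,.039)-b2w(-.04,-.013,.16))*1000).round(1))
cv2.imwrite('pics/t2c.png',cv2.resize(d['img'][130:280,230:420],None,fx=4,fy=4)[:,:,::-1])
E
```

```text
t 13.88 tcp [ 0.5081 -0.0357  0.1953] box xy -0.0426 -0.0157 tip z 0.1813 F [ 0.75  0.69 -0.86] gap 0.0177
shift mm (tool) [ 1.9  2.6 35.5] turn deg [-0.07 -0.03 -0.14]
to final in tilted axes from a point (-40,-13,160): [  0.  -20.3 124. ]
```

View pics/t2c.png

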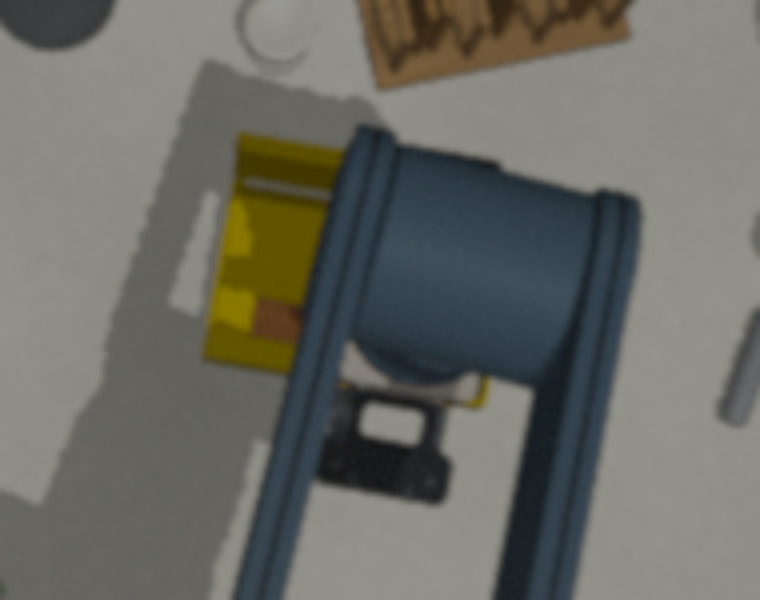

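>>> {"fn": "servo_tool", "kwargs": {"series": [[[0.0019,0.0026,0],[0,0,0],0.0],[[0,0,0],[-8.3,0,0],0.0],[[0,0,0],[-8.3,0,0],0.0],[[0,0,0],[-8.4,0,0],0.0],[[0,0,0],[0,0,0],0.0]]}}

```text
t: 14.55
tcp_pos: [0.5086, -0.0316, 0.1942]
tool_rot: [0.166, 0.757, 0.617, 0.136]
ft_force: [1.1, 0.1, 0.3]
finger_gap: 0.0176
```

```bash
python3 - <<'E'
from h import *
rep(); 
delta(b2w(-.006,-.013,.039),Rtool(-11.7,-25))
print(ctrl.read_state()['joint_positions'].round(2))
E
```

```text
t 14.55 tcp [ 0.5086 -0.0316  0.1942] box xy -0.043 -0.0116 tip z 0.1802 F [1.14 0.08 0.28] gap 0.0176
shift mm (tool) [ -1.6 -31.4 156.5] turn deg [-0.27 -0.07  0.03]
[-0.32 -0.02  2.04  0.08  0.69 -0.16]
```

>>> {"fn": "servo_tool", "kwargs": {"series": [[[-0.0005,-0.008,0.04],[0,0,0],0.0],[[-0.0005,-0.008,0.04],[0,0,0],0.0],[[-0.0006,-0.008,0.036],[0,0,0],0.0],[[0,-0.004,0.02],[0,0,0],0.0],[[0,0,0],[0,0,0],0.0]]}}

```text
t: 15.18
tcp_pos: [0.5441, -0.0416, 0.0594]
tool_rot: [0.166, 0.757, 0.617, 0.136]
ft_force: [-1.2, 0.2, 0.2]
finger_gap: 0.0175
```

```bash
python3 - <<'E'
from h import *
rep(); 
delta(b2w(-.006,-.013,.039),Rtool(-11.7,-25)); d=grab('scene','scene5')
cv2.imwrite('pics/s5c.png',cv2.resize(d['img'][120:280,160:340],None,fx=4,fy=3.7)[:,:,::-1])
E
```

```text
t 15.18 tcp [ 0.5441 -0.0416  0.0594] box xy -0.0062 -0.0142 tip z 0.0454 F [-1.18  0.22  0.25] gap 0.0175
shift mm (tool) [ 1.1 -8.4 18.6] turn deg [-0.25 -0.06 -0.01]
```

View pics/s5c.png

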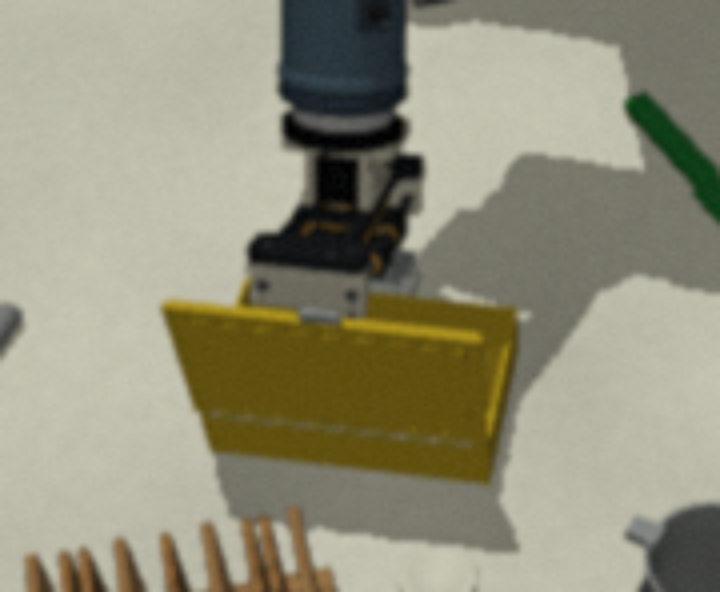

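The body is clear of the lid. I lower the rest of the way gently.

>>> {"fn": "servo_tool", "kwargs": {"series": [[[0.0005,-0.004,0.009],[0,0,0],0.0],[[0,-0.0025,0.005],[0,0,0],0.0],[[0,-0.0015,0.003],[0,0,0],0.0],[[0,0,0],[0,0,0],0.0]]}}

```text
t: 15.72
tcp_pos: [0.5429, -0.0415, 0.042]
tool_rot: [0.168, 0.757, 0.616, 0.137]
ft_force: [-0.6, 0.6, -0.6]
finger_gap: 0.0178
```

>>> {"fn": "servo_tool", "kwargs": {"series": [[[0,-0.001,0.002],[0,0,0],0.0],[[0,0,0],[0,0,0],0.0]]}}

```text
t: 15.98
tcp_pos: [0.543, -0.0415, 0.0398]
tool_rot: [0.168, 0.757, 0.616, 0.137]
ft_force: [-0.7, -0.0, 0.0]
finger_gap: 0.0179
```

>>> {"fn": "servo_tool", "kwargs": {"series": [[[0,-0.0013,0.003],[0,0,0],0.0],[[0,0,0],[0,0,0],0.022],[[0,0,0],[0,0,0],0.026],[[0,0,0],[0,0,0],0.03],[[0,0,0],[0,0,0],0.03],[[0,0,0],[0,0,0],0.03]]}}

```text
t: 16.73
tcp_pos: [0.5431, -0.0415, 0.0366]
tool_rot: [0.168, 0.757, 0.616, 0.137]
ft_force: [-0.5, -0.3, -0.1]
finger_gap: 0.0301
```

```bash
python3 - <<'E'
from h import *
rep(); d=grab('wrist','wrist3')
E
```

```text
t 16.73 tcp [ 0.5431 -0.0415  0.0366] box xy -0.0072 -0.0142 tip z 0.0226 F [-0.54 -0.26 -0.15] gap 0.0301
```

View pics/wrist3.png

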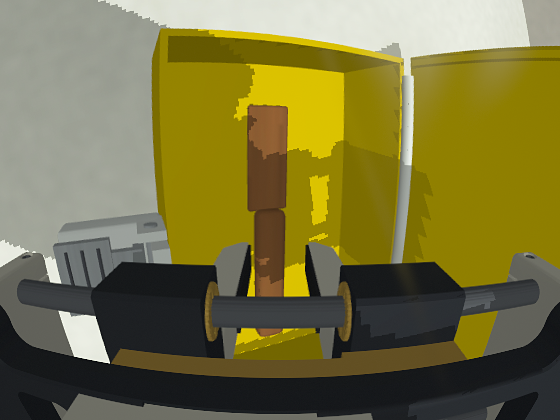

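The spreader lies flat on the box floor along its y: blade (267,160), handle (270,270), with the fingers free of it. I retract the way I came.

>>> {"fn": "servo_tool", "kwargs": {"series": [[[0,0.002,-0.01],[0,0,0],0.03],[[0,0.008,-0.03],[0,0,0],0.03],[[0,0.008,-0.04],[0,0,0],0.03],[[0,0.008,-0.04],[0,0,0],0.03],[[0,0.006,-0.05],[0,0,0],0.0],[[0,0.0,-0.05],[0,0,0],0.0],[[0,0,0],[8.3,0,0],0.0],[[0,0,0],[8.3,0,0],0.0],[[0,0,0],[8.4,0,0],0.0],[[0,0,0],[0,0,-10],0.0],[[0,0,0],[0,0,-10],0.0],[[0,0,0],[0,0,-10],0.0],[[0,0,0],[0,0,-10],0.0],[[0,0,0],[0,0,-10],0.0],[[0,0,0],[0,0,-10],0.0],[[0,0,0],[0,0,-10],0.0],[[0,0,0],[0,0,-10],0.0],[[0,0,0],[0,0,-10],0.0],[[0,0,0],[0,0,0],0.0]]}}

```text
t: 19.15
tcp_pos: [0.4801, -0.0286, 0.2501]
tool_rot: [0.0, 0.103, 0.995, -0.0]
ft_force: [-0.5, -0.2, -0.3]
finger_gap: 0.0003
```

```bash
python3 - <<'E'
from h import *
rep(); d=grab('scene','scene6'); grab('top','top3')
delta(b2w(.1,0,.25),Rtool(78.3))
print(ctrl.read_state()['joint_positions'].round(2))
t=load('top3')['img']
cv2.imwrite('pics/s6c.png',np.hstack([cv2.resize(d['img'][120:320,150:350],(400,400)),cv2.resize(t[100:260,250:410],(400,400))])[:,:,::-1])
E
```

```text
t 19.15 tcp [ 0.4801 -0.0286  0.2501] box xy -0.0714 -0.0144 tip z 0.2361 F [-0.52 -0.17 -0.26] gap 0.0003
shift mm (tool) [-171.2   15.1   -0. ] turn deg [-0.02  0.03 -0.25]
[-0.29  0.12  1.66 -0.    1.36 -1.65]
```

View pics/s6c.png

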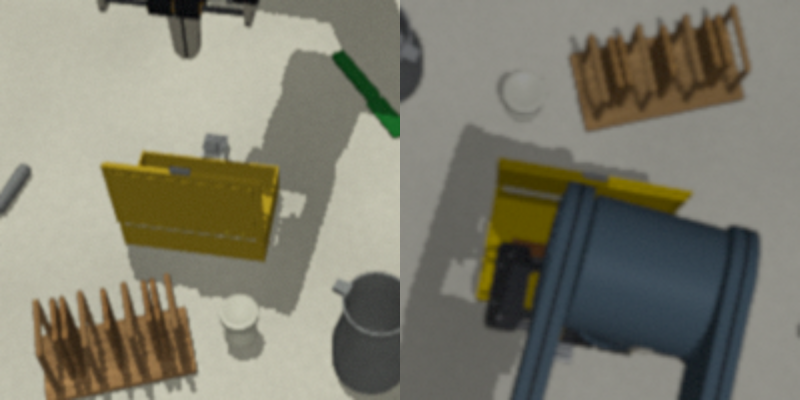

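Lid open, pad and spreader clear. I go over the lid and down behind it; the tips stay above 0.135, higher than the crispbread holder.

>>> {"fn": "servo_tool", "kwargs": {"series": [[[-0.043,0.004,0],[0,0,-0.25],0.0],[[-0.043,0.004,0],[0,0,0],0.0],[[-0.043,0.004,0],[0,0,0],0.0],[[-0.043,0.003,0],[0,0,0],0.0],[[0,0,0],[0,0,0],0.0],[[0,0,0.04],[0,0,0],0.0],[[0,0,0.03],[0,0,0],0.0],[[0,0,0.025],[0,0,0],0.0],[[0,0,0],[0,0,0],0.0]]}}

```text
t: 20.38
tcp_pos: [0.6495, -0.0477, 0.1527]
tool_rot: [-0.003, 0.101, 0.995, 0.0]
ft_force: [1.3, -0.9, 0.8]
finger_gap: 0.0004
```

```bash
python3 - <<'E'
from h import *
rep(); d=grab('scene','scene7')
cv2.imwrite('pics/s7c.png',cv2.resize(d['img'][120:320,150:350],(700,600))[:,:,::-1])
s=load
x0=None
tp,_,_=pose(); px=(tp[:2]-C)@BX; pz=tp[2]
for i,ph in enumerate([90,80,70,60,50,40,30,22,16,12]):
    r=.095+.011*(90-ph)/90; a=np.radians(ph)
    c=np.array([.060-r*np.cos(a)+.007*np.sin(a),.058+r*np.sin(a)+.007*np.cos(a)])+[.0075,.014]
    print(ph,'tcp box x,z',c.round(4),'row mm x,z',((px-c[0])*1000).round(1),((pz-c[1])*1000).round(1)); px,pz=c
E
```

```text
t 20.38 tcp [ 0.6495 -0.0477  0.1527] box xy 0.0983 0.0013 tip z 0.1387 F [ 1.27 -0.92  0.77] gap 0.0004
90 tcp box x,z [0.0745 0.167 ] row mm x,z 25.1 -12.6
80 tcp box x,z [0.0577 0.168 ] row mm x,z 16.8 -1.0
70 tcp box x,z [0.0407 0.166 ] row mm x,z 16.9 2.0
60 tcp box x,z [0.0242 0.1609] row mm x,z 16.5 5.0
50 tcp box x,z [0.0087 0.153 ] row mm x,z 15.6 7.9
40 tcp box x,z [-0.0055  0.1424] row mm x,z 14.1 10.7
30 tcp box x,z [-0.0176  0.1292] row mm x,z 12.2 13.1
22 tcp box x,z [-0.0257  0.1172] row mm x,z 8.0 12.0
16 tcp box x,z [-0.0306  0.1074] row mm x,z 4.9 9.8
12 tcp box x,z [-0.0333  0.1006] row mm x,z 2.7 6.8
```

View pics/s7c.png

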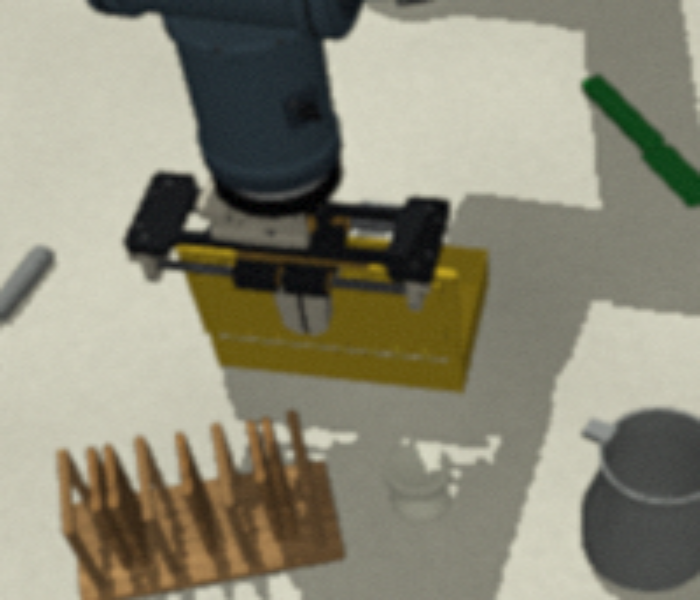

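>>> {"fn": "servo_tool", "kwargs": {"series": [[[0.01,0,-0.006],[0,0,0],0.0],[[0.008,0,-0.006],[0,0,0],0.0],[[0.007,0,0],[0,0,0],0.0],[[0.008,0,0],[0,0,0],0.0],[[0.009,0,0],[0,0,0],0.0],[[0.008,0,0.001],[0,0,0],0.0],[[0.009,0,0.001],[0,0,0],0.0]]}}

```text
t: 21.3
tcp_pos: [0.5936, -0.0364, 0.1642]
tool_rot: [-0.0, 0.1, 0.995, -0.0]
ft_force: [0.9, -0.5, -0.7]
finger_gap: 0.0003
```

```bash
python3 - <<'E'
from h import *
rep(); d=grab('scene','scene8')
cv2.imwrite('pics/s8c.png',cv2.resize(d['img'][120:320,150:350],(700,600))[:,:,::-1])
E
```

```text
t 21.3 tcp [ 0.5936 -0.0364  0.1642] box xy 0.0412 0.001 tip z 0.1502 F [ 0.91 -0.45 -0.71] gap 0.0003
```

View pics/s8c.png

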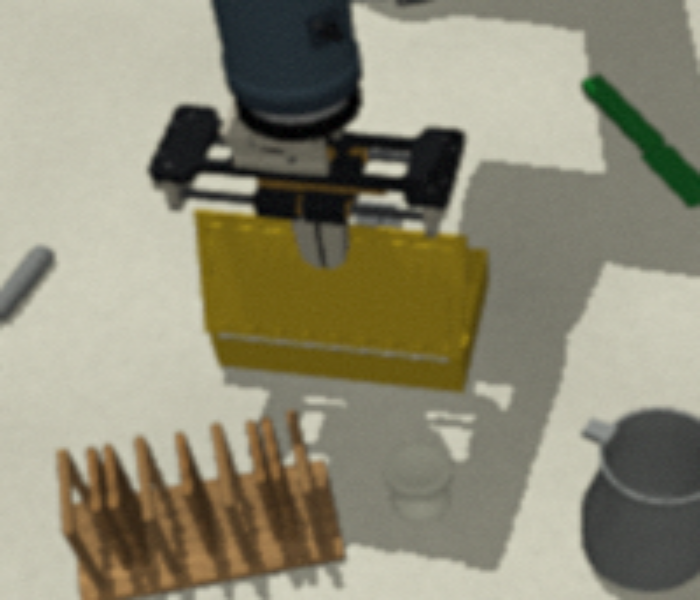

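The lid follows the finger, at roughly 70°. I continue along the arc.

>>> {"fn": "servo_tool", "kwargs": {"series": [[[0.0082,0,0.002],[0,0,0],0.0],[[0.0082,0,0.0025],[0,0,0],0.0],[[0.0078,0,0.0035],[0,0,0],0.0],[[0.0078,0,0.0042],[0,0,0],0.0],[[0.007,0,0.005],[0,0,0],0.0],[[0.007,0,0.0055],[0,0,0],0.0]]}}

```text
t: 22.1
tcp_pos: [0.5488, -0.0273, 0.1415]
tool_rot: [0.0, 0.1, 0.995, -0.0]
ft_force: [2.4, -1.3, 0.5]
finger_gap: 0.0004
```

>>> {"fn": "servo_tool", "kwargs": {"series": [[[0.006,0,0.0062],[0,0,0],0.0],[[0.006,0,0.0065],[0,0,0],0.0],[[0.004,0,0.006],[0,0,0],0.0],[[0.004,0,0.006],[0,0,0],0.0],[[0.003,0,0.005],[0,0,0],0.0]]}}

```text
t: 22.72
tcp_pos: [0.5263, -0.0227, 0.1117]
tool_rot: [-0.0, 0.1, 0.995, -0.0]
ft_force: [2.6, -0.2, 1.1]
finger_gap: 0.0004
```

```bash
python3 - <<'E'
from h import *
rep(); d=grab('scene','scene9')
cv2.imwrite('pics/s9c.png',cv2.resize(d['img'][120:320,150:350],(700,600))[:,:,::-1])
E
```

```text
t 22.73 tcp [ 0.5263 -0.0227  0.1117] box xy -0.0274 0.0008 tip z 0.0977 F [ 2.63 -0.17  1.07] gap 0.0004
```

View pics/s9c.png

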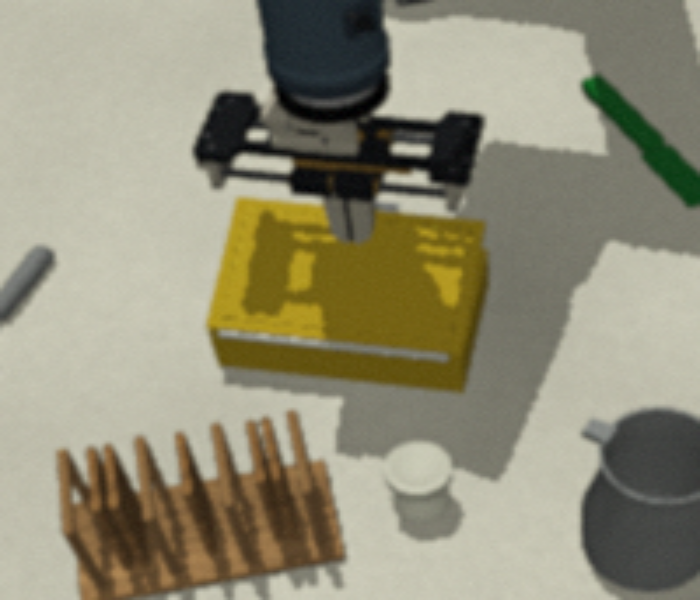

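The lid is almost down, at roughly 18°. Now smaller downward steps.

>>> {"fn": "servo_tool", "kwargs": {"series": [[[0.003,0,0.005],[0,0,0],0.0],[[0.003,0,0.005],[0,0,0],0.0],[[0.002,0,0.004],[0,0,0],0.0],[[0,0,0],[0,0,0],0.0]]}}

```text
t: 23.28
tcp_pos: [0.5181, -0.021, 0.0977]
tool_rot: [-0.001, 0.1, 0.995, 0.0]
ft_force: [0.5, -1.1, 1.1]
finger_gap: 0.0008
```

>>> {"fn": "servo_tool", "kwargs": {"series": [[[0.001,0,0.003],[0,0,0],0.0],[[0.0,0,0.002],[0,0,0],0.0]]}}

```text
t: 23.52
tcp_pos: [0.5172, -0.0208, 0.0928]
tool_rot: [-0.001, 0.1, 0.995, 0.0]
ft_force: [0.3, -0.5, 1.9]
finger_gap: 0.0007
```

>>> {"fn": "servo_tool", "kwargs": {"series": [[[0,0,0.002],[0,0,0],0.0],[[0,0,0.001],[0,0,0],0.0]]}}

```text
t: 23.78
tcp_pos: [0.5172, -0.0208, 0.0898]
tool_rot: [-0.001, 0.1, 0.995, 0.0]
ft_force: [-1.9, 1.7, 2.1]
finger_gap: 0.0007
```

>>> {"fn": "servo_tool", "kwargs": {"series": [[[0,0,0.001],[0,0,0],0.0],[[0,0,0.001],[0,0,0],0.0]]}}

```text
t: 24.02
tcp_pos: [0.5176, -0.0209, 0.088]
tool_rot: [-0.0, 0.1, 0.995, 0.0]
ft_force: [-2.0, 0.5, 2.6]
finger_gap: 0.0005
```

>>> {"fn": "servo_tool", "kwargs": {"series": [[[0,0,0.001],[0,0,0],0.0],[[0,0,0.001],[0,0,0],0.0]]}}

```text
t: 24.28
tcp_pos: [0.5175, -0.0209, 0.0862]
tool_rot: [-0.0, 0.1, 0.995, 0.0]
ft_force: [-2.8, 1.0, 6.2]
finger_gap: 0.0006
```

>>> {"fn": "servo_tool", "kwargs": {"series": [[[0,0,0.001],[0,0,0],0.0],[[0,0,0.0005],[0,0,0],0.0]]}}

```text
t: 24.52
tcp_pos: [0.5173, -0.0208, 0.0846]
tool_rot: [-0.0, 0.1, 0.995, 0.0]
ft_force: [-5.2, 0.7, 6.5]
finger_gap: 0.0003
```

>>> {"fn": "servo_tool", "kwargs": {"series": [[[0,0,0.001],[0,0,0],0.0],[[0,0,0.0005],[0,0,0],0.0]]}}

```text
t: 24.78
tcp_pos: [0.5171, -0.0208, 0.0832]
tool_rot: [-0.001, 0.1, 0.995, 0.0]
ft_force: [-3.6, 0.8, 5.8]
finger_gap: 0.0002
```

>>> {"fn": "servo_tool", "kwargs": {"series": [[[0.0005,0,0.0008],[0,0,0],0.0],[[0,0,0.0005],[0,0,0],0.0]]}}

```text
t: 25.02
tcp_pos: [0.5172, -0.0208, 0.0817]
tool_rot: [-0.0, 0.1, 0.995, 0.0]
ft_force: [-2.6, 0.2, 1.7]
finger_gap: 0.0006
```

>>> {"fn": "servo_tool", "kwargs": {"series": [[[0.0003,0,0.0008],[0,0,0],0.0],[[0,0,0.0004],[0,0,0],0.0]]}}

```text
t: 25.28
tcp_pos: [0.5172, -0.0208, 0.0805]
tool_rot: [0.0, 0.1, 0.995, -0.0]
ft_force: [-1.7, 0.0, 2.4]
finger_gap: 0.0003
```

>>> {"fn": "servo_tool", "kwargs": {"series": [[[0,0,0.0006],[0,0,0],0.0],[[0,0,0.0004],[0,0,0],0.0]]}}

```text
t: 25.52
tcp_pos: [0.5173, -0.0209, 0.0795]
tool_rot: [0.0, 0.1, 0.995, -0.0]
ft_force: [0.0, 0.1, 0.2]
finger_gap: 0.0006
```

The force fell, so the roller has passed the hook's nose. I go on in tiny steps until the stop is just felt.

>>> {"fn": "servo_tool", "kwargs": {"series": [[[0,0,0.0004],[0,0,0],0.0],[[0,0,0],[0,0,0],0.0]]}}

```text
t: 25.78
tcp_pos: [0.517, -0.0208, 0.0791]
tool_rot: [0.0, 0.1, 0.995, -0.0]
ft_force: [0.0, 1.0, 0.2]
finger_gap: 0.0006
```

>>> {"fn": "servo_tool", "kwargs": {"series": [[[0,0,0.0004],[0,0,0],0.0],[[0,0,0],[0,0,0],0.0]]}}

```text
t: 26.02
tcp_pos: [0.5169, -0.0208, 0.0788]
tool_rot: [0.0, 0.1, 0.995, -0.0]
ft_force: [-0.3, -0.8, -0.4]
finger_gap: 0.0007
```

```bash
python3 - <<'E'
from h import *
rep(); d=grab('scene','scene10'); rep()
cv2.imwrite('pics/s10c.png',cv2.resize(d['img'][120:320,150:350],(700,600))[:,:,::-1])
E
```

```text
t 26.02 tcp [ 0.5169 -0.0208  0.0788] box xy -0.037 0.0007 tip z 0.0648 F [-0.26 -0.77 -0.36] gap 0.0007
t 26.07 tcp [ 0.5169 -0.0208  0.0788] box xy -0.037 0.0007 tip z 0.0648 F [-0.38 -0.41  0.21] gap 0.0003
```

View pics/s10c.png

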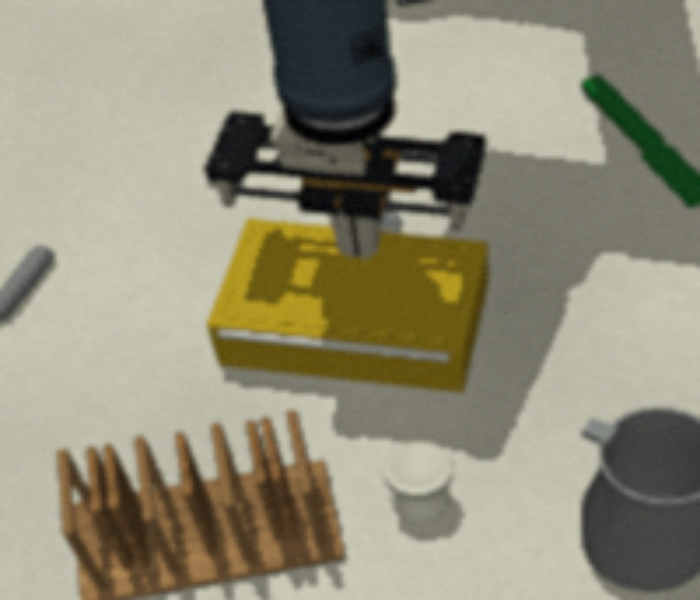

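>>> {"fn": "servo_tool", "kwargs": {"series": [[[0,0,0.0005],[0,0,0],0.0],[[0,0,0],[0,0,0],0.0]]}}

```text
t: 26.32
tcp_pos: [0.517, -0.0208, 0.0783]
tool_rot: [0.0, 0.1, 0.995, -0.0]
ft_force: [0.6, -0.3, 0.5]
finger_gap: 0.0004
```

>>> {"fn": "servo_tool", "kwargs": {"series": [[[0,0,0.0005],[0,0,0],0.0],[[0,0,0],[0,0,0],0.0]]}}

```text
t: 26.58
tcp_pos: [0.517, -0.0208, 0.0779]
tool_rot: [0.0, 0.1, 0.995, -0.0]
ft_force: [-0.4, 1.0, 2.0]
finger_gap: 0.0006
```

The lid had dropped clear of the finger and only touches again 1 mm lower, so the hook is holding it. I lift off and check.

>>> {"fn": "servo_tool", "kwargs": {"series": [[[0,0,-0.003],[0,0,0],0.0],[[0,0,-0.01],[0,0,0],0.0],[[0,0,-0.04],[0,0,0],0.0],[[0.02,0,-0.05],[0,0,0],0.0],[[0.05,0,-0.05],[0,0,0],0.0],[[0.05,0,0],[0,0,0],0.0],[[0.05,0,0],[0,0,0],0.0],[[0,0,0],[0,0,0],0.0],[[0,0,0],[0,0,0],0.0]]}}

```text
t: 27.7
tcp_pos: [0.3569, 0.0117, 0.2259]
tool_rot: [0.001, 0.1, 0.995, -0.0]
ft_force: [0.5, -0.7, 1.1]
finger_gap: 0.0008
```

```bash
python3 - <<'E'
from h import *
rep(); d=grab('scene','scene11'); t=grab('top','top4')
cv2.imwrite('pics/e.png',np.hstack([cv2.resize(d['img'],None,fx=.7,fy=.7),cv2.resize(t['img'],None,fx=.7,fy=.7)])[:,:,::-1])
cv2.imwrite('pics/e2.png',cv2.resize(d['img'][170:260,190:310],None,fx=6,fy=6)[:,:,::-1])
for u,v in [(319,203),(290,190),(285,215),(345,222),(335,225)]: print(depthpt(t,u,v).round(4))
a=load('scene0')['img'].astype(int); df=np.abs(a-d['img']).max(2)>60
n,l,s,c=cv2.connectedComponentsWithStats(df.astype(np.uint8)); print([(s[i].tolist()) for i in range(1,n) if s[i,4]>25])
E
```

```text
t 27.7 tcp [0.3569 0.0117 0.2259] box xy -0.2003 0.0 tip z 0.2119 F [ 0.45 -0.7   1.07] gap 0.0008
[ 0.5518 -0.0277  0.0659]
[0.5876 0.0474 0.069 ]
[0.5222 0.0622 0.0679]
[ 0.5002 -0.0936  0.0678]
[ 0.4927 -0.0667  0.0734]
[[233, 0, 42, 17, 420], [272, 0, 40, 27, 929], [279, 0, 64, 52, 1734], [431, 18, 12, 23, 116], [224, 20, 11, 25, 130], [458, 48, 14, 19, 102], [278, 52, 60, 23, 965], [416, 57, 6, 6, 28], [228, 58, 35, 26, 294], [217, 68, 23, 31, 433], [290, 70, 83, 58, 1371], [278, 74, 20, 20, 180], [253, 102, 5, 8, 33], [261, 103, 5, 7, 32], [260, 105, 74, 128, 3812], [244, 121, 27, 11, 101], [349, 133, 122, 62, 2615], [248, 184, 5, 11, 32], [370, 188, 25, 42, 331]]
```

View pics/e.png

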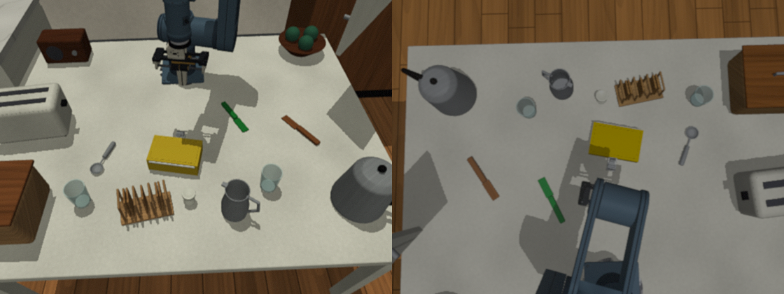

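View pics/e2.png

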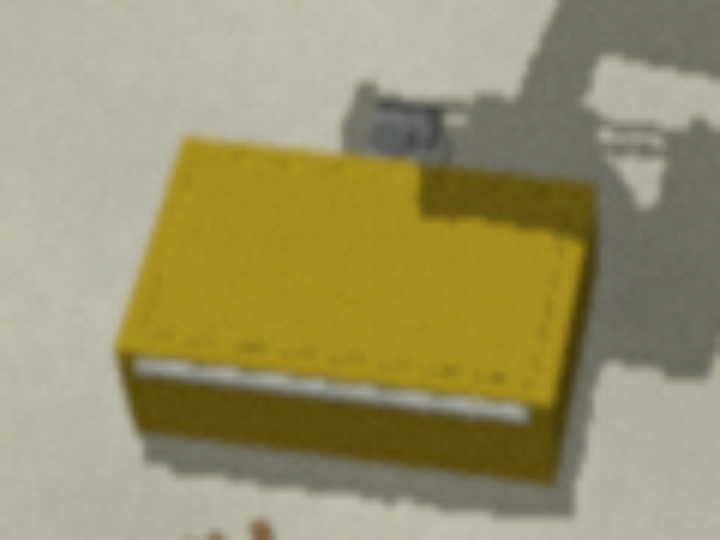

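The lid stays shut more than a second after release. The front edge is at scene (190–290,~195), as in the first picture; the spreader is gone from the table, and all else stands in place. I hand the job in.

```bash
python3 -c "
from h import *
print(order.hand_in()); rep()"
```

```text
the job is handed in; nothing more can be done
None
the job is handed in; nothing more can be done
```

I opened the butter box with its latch, laid the small brown spreader inside, and pressed the lid shut. The job was handed in at about 28 s of robot time.

- **Latch:** the fingertips met the pad at about 48 mm, so it sat close to where it was drawn. About 3.5 mm of travel released the lid, with readings of up to about 4 N. It then swung fully open.
- **Spreader:** I left the green one and the larger brown one alone. The wrist picture taken after release showed the spreader lying flat on the box floor along its length.
- **Lid:** the forces I read while closing it stayed at or below about 8 N. The push-back then dropped to zero, and about 1 mm lower the finger met the lid again at 2 N, which I took to be the hook holding it.
- **Final checks:** the lid was still shut about 1 s after I lifted off, and its depth readings matched the first ones (66–69 mm, noise about 2 mm). By eye, everything else was where it had been, and the robot was touching nothing.

No check failed. Two things I could not confirm directly: the latch joint angle cannot be read, so "latched" comes from force and pictures, and forces were read only at the end of each move call.

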